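Hold the bean doser's slide open at the set mark

ROBOT

A 6-joint arm with a two-finger parallel gripper is mounted at the origin on a cart in front of the work surface, level with it; the furniture and walls round the work are solid. World frame = base frame: x ahead of the robot, y to its left, z up, the work surface at z = 0. Lengths are in m, angles in degrees, forces in N, time in s.
With the tool pointing down it reaches from about 0.275 to 0.725 m from the base axis. Payload 5.6 kg.
Tool frame: the origin (TCP) lies at the very end of the fingers, on their centre line; the grasp point (between the pads) lies 19 mm behind it; z points along the fingers, y is the line along which they close (so a half turn about z gives the same grasp; the last joint's range is limited). The gripper opens to 85 mm and grips with 20 to 120 N. Pads are 22 mm wide; open, the fingers measure 114 mm over their backs; the gripper's body (76 mm by 85 mm) begins 54 mm behind the grasp point. The pads swing forward as they close: fully open they stand 13 mm farther back than shut.
Start: joints at [80.707, 14.616, 6.199, 0, -81.583, -16.306], TCP at [0.238, 0.496, 0.202] pointing down, gripper open.
Joint ranges: [-168.99, 168.99], [-69.2, 112.95], [-62.41, 85.93], [-164.36, 98.24], [-168.68, -3.75], [-174.98, 174.98]. Speed limits (degrees/s): [147.25, 147.25, 180, 180, 180, 180].

INTERFACE

Orientations are given as a 3x3 rotation matrix whose columns are the frame's x, y, z axes.
In Python, from cell import bot gives the robot as it stands.
- The arm moves only by the tool servo_tool, never from a script. Its argument "rows" is one flat list of numbers, 7 for each row, row after row: the turn, a rotation vector about the world's x, y, z in degrees, then the shift along the world's x, y, z in cm, then the closure, from 0 (fully open) to 1 (shut). In form: [ax, ay, az, x, y, z, jaw, ax, ay, az, x, y, z, jaw, ...]. A call has 1 to 5 rows; each row shifts and turns the commanded pose from where the row before left it; what a row does not reach is not made up. A row lasts 1/10 s, in which the tool goes at most 50 mm and 8.59 degrees, less where a joint would pass 70% of its speed; a pose out of reach is approached as far as the arm can. A call with a gripper value outside its range is refused whole. The fingers move at their own pace and stop on an object; "grip_force" is the grip in N (left out, the last holds). Time passes only in rows, so rows that do not move let the fingers close. It gives the time, the measured TCP pose, the force, the opening and the grip force at its end, in the units of the state.
- bot.read_state(): the state, without advancing time (a new reading comes with each control period).
- bot.camera(name): name is "scene" or "top"; returns a dict with "color" (400x640x3 uint8, blue, green, red), "intrinsics" (3x3 intrinsics, pixels), "origin" and "attitude" of the camera in the world. Camera axes: x right, y down, z forward; pixel columns grow to the right and rows downward; lengths in m; the calibration is good to about 2 mm. A picture is of the moment at which its call begins. There is no depth.
- bot.finish_job(): hands the job in; it is judged then, once.
The state is a dict: "clock": time; "joints": joint angles; "qd": joint speeds; "effort": joint torques, N m; "tool_pos": TCP position; "tool_rot": TCP orientation; "force": force on the tool from outside, world axes, zero at the start; "wrist_torque": the same for the moment, N m; "gripper_width": opening from 0.0 (shut) to 1.0 (fully open); "grasp_force": force on a finger pad.
Only numpy, scipy, OpenCV 4.12 (cv2) and the standard library are available. Lean on these libraries where they do the work, as an engineer would, in place of code of your own. Each camera call takes 0.05 s, during which the arm holds its last target. There are 200 camera calls.

TASK

Stand the steel dosing cup upright and centred on the round pad under the bean doser's chute and let go of it; only then pull the doser's spring-return slide towards you until its pointer is level with the rider clip on the scale rail. Keep hold of the slide there: the program finishes with the gripper still holding it steady at the mark. Leave the shot glass, the leveller and the tamper where they stand.

Things in the scene. Friction and masses are not known exactly. Their poses are not given: they have to be found in the camera images.
- dosing_cup_centre (a point): Centre (26 mm above its underside) of the loose steel dosing cup: plain straight-sided open cup without handle, 59 mm outside diameter, 52 mm tall, wall 3 to 5 mm, about 0.09 kg. Its z axis points out of its mouth. It starts upright on the worktop to the left or right of the doser; which place holds which of the four loose things changes.
- doser: Fixed grey bean doser with a steel hopper, 300 mm tall; place and yaw change. Origin on the worktop under the housing. Its -x points out of its front, roughly to the robot, y to the robot's left, z up. The housing (200 mm wide, 150 mm tall) has its front face at x -20 mm; a base tray 8 mm thick runs forward to x -235 mm, y from -115 to 100 mm.
- pad_centre (a point): Centre of the upper face of the round rubber pad (68 mm diameter, face 10 mm above the worktop) on the doser's tray; at doser x -120, y 45 mm; doser's axes.
- chute_tip (a point): Middle of the lower edge of the tip of the doser's steel chute (36 mm wide, trough about 10 mm deep, rising 20 degrees back to the housing). It is 20 mm behind the pad centre (doser +x) and 67 mm above the pad, so it lies over the back rim of a centred cup: bring the cup in low from the front (-x), not straight down.
- handle_grip (a point): Centre of the upright black grip plate at the front end of the dosing slide: 14 mm thick along the pull, 36 mm wide (doser y), reaching 25 mm above this point, rounded edges. 95 mm above the worktop; at home at doser x -130, y -75 mm; doser's axes. A flat steel bar 14 mm wide, its top 28 to 31 mm below this point, runs back into the housing. Nothing stands above the plate.
- dose_slide (a joint): How far the dosing slide is pulled out, m: 0 is home (the start), 0.085 fully out; it moves straight along the doser's -x. A spring always pulls it home: about 4 N at home, growing by 0.13 N per mm (8 N at 30 mm, 12 N at 65 mm).
- pointer (a point): Tip of the small steel pointer on the right side of the grip plate; moves with the slide, 26 mm right of and 33 mm below the grip point, in line with the plate's middle along the pull.
- clip_mark (a point): The mark: a bright metal rider clip (12 mm along the rail, with an upright fin 6 mm thick, 14 mm wide, top 35 mm above the rail) on the dark scale rail right of the slide. Fixed, 30 to 65 mm in front of the pointer's home; differs each time. Doser's axes. The pointer is level with it when its x in this frame is 0; it passes beside the clip without touching.
- dosing_cup: The same dosing cup; origin at the centre of its underside.
- shot_glass_centre (a point): Centre of the loose clear shot glass (49 mm diameter, 61 mm tall), a bystander.
- leveller_centre (a point): Centre of the loose steel coffee leveller (a solid closed puck, 60 mm diameter, 34 mm tall), a bystander.
- tamper_centre (a point): Centre (half-way up) of the loose tamper (58 mm steel foot, wooden handle, 91 mm tall), a bystander.
There are look-alikes about, which are no part of the job. What is shaped like the dosing_cup but blue or orange is not meant.

How it is judged:
By the outcome, as a careful person would: the job done as asked, in the order asked, and still so for the second after the job is handed in, while the arm keeps its last pose, push and grip.
It also fails if it takes over 53 s, if anything falls off the work surface, if the arm or the gripper's body presses on something with over 40 N, if the wrist force passes 120 N, or if a joint passes its speed limit or range.

## Working session

There is one attempt and no reset: what is moved stays moved. The work goes in short steps, Python scripts to look and compute and a tool call to move; the robot and the scene stay as the last step left them, time stands still between calls to the robot, and variables do not carry over. Pictures are saved under pics/ and viewed, at most 10 in all, crops included, and the job is handed in when it is done.

Besides the shell and the picture viewer there is one more tool, called after "Call:" as name(argument=value, ...), one argument or row to a line, values as JSON. servo_tool: Moves the arm, as the interface text tells. Its arguments: {"type":"object","properties":{"rows":{"type":"array"},"grip_force":{"type":"number"}},"required":["rows"]}

```bash
mkdir -p pics
cat > h.py <<'E'
import numpy as np,cv2
from cell import bot
def ray(c,u,v):
    d=np.linalg.inv(np.array(c["intrinsics"]))@[u,v,1.]
    return np.array(c["origin"]),np.array(c["attitude"])@d
def onz(c,u,v,z):
    o,d=ray(c,u,v); return o+d*(z-o[2])/d[2]
def proj(c,p):
    q=np.array(c["intrinsics"])@(np.array(c["attitude"]).T@(np.array(p)-np.array(c["origin"])));return q[:2]/q[2]
E
python3 - <<'E'
from h import *
for n in("scene","top"):
    c=bot.camera(n);cv2.imwrite(f"pics/{n}0.png",c["color"]);print(n,np.round(c["origin"],3),np.round(c["attitude"],2).tolist(),c["intrinsics"])
print(bot.read_state())
E
```

```text
scene [-0.559 -0.741  0.739] [[0.56, -0.35, 0.75], [-0.83, -0.24, 0.51], [-0.0, -0.91, -0.42]] [[466.95187038   0.         322.66621474]
 [  0.         466.95187038 198.45988433]
 [  0.           0.           1.        ]]
top [0.418 0.038 1.553] [[0.02, -0.99, 0.12], [-1.0, -0.02, -0.0], [0.0, -0.12, -0.99]] [[433.00663473   0.         321.84973286]
 [  0.         433.00663473 192.5956318 ]
 [  0.           0.           1.        ]]
{'clock': 0.1, 'joints': array([ 8.07070815e+01,  1.46495884e+01,  6.13725142e+00, -2.24242337e-02,
       -8.15829966e+01, -1.63063227e+01]), 'qd': array([-0.01597911, -0.0436684 ,  0.10824542,  0.16286065,  0.0668033 ,
       -0.08600328]), 'effort': array([-2.58408967e-03, -3.87607884e+01,  2.38471001e+01,  5.37789121e+00,
       -3.88859626e-03, -1.30895241e-06]), 'tool_pos': array([0.23739144, 0.49558228, 0.20078582]), 'tool_rot': array([[ 9.01813386e-01, -4.32125205e-01, -6.50765296e-04],
       [-4.32125684e-01, -9.01812008e-01, -1.57951677e-03],
       [ 9.56810500e-05,  1.70564177e-03, -9.99998541e-01]]), 'force': array([ 0.50527041, -0.49856907, -0.19425238]), 'wrist_torque': array([-0.01083458,  0.05326347,  0.02359405]), 'grasp_force': 0.0, 'gripper_width': 1.0031061950402391}
```

View pics/scene0.png

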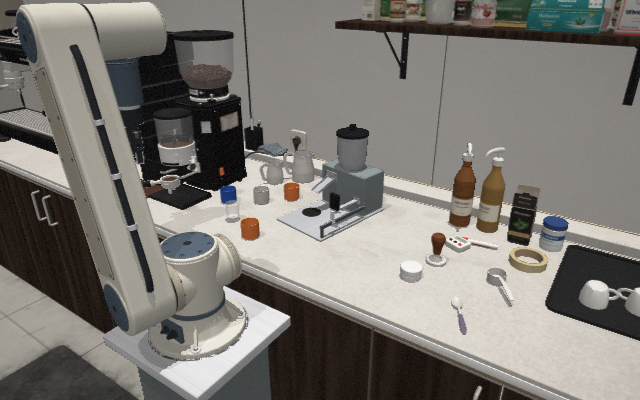

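View pics/top0.png

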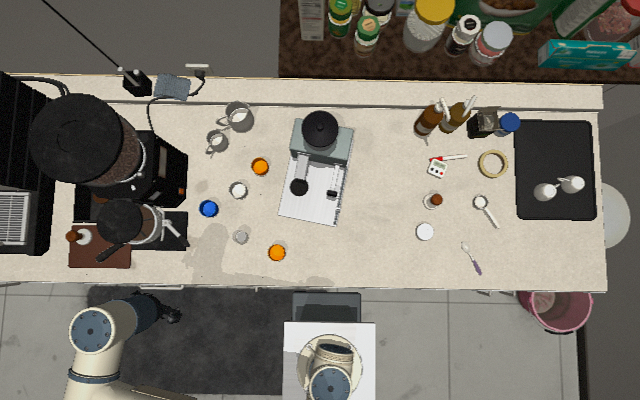

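The scene view shows the doser near (350,190), a steel cup near (261,195) with blue and orange look-alikes around it, and a glass at (232,212). In the top view the cup is at (238,190), the glass at (240,237), the pad at (299,187) and the slide at about (333,194). Next I'll zoom in.

Run:
```python
import cv2
t=cv2.imread("pics/top0.png")[100:240,190:370];s=cv2.imread("pics/scene0.png")[120:245,210:390]
cv2.imwrite("pics/tz.png",cv2.resize(t,None,fx=4.2,fy=4.2,interpolation=cv2.INTER_CUBIC))
cv2.imwrite("pics/sz.png",cv2.resize(s,None,fx=4.4,fy=4.4,interpolation=cv2.INTER_CUBIC))
```

```text
(no output)
```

View pics/tz.png

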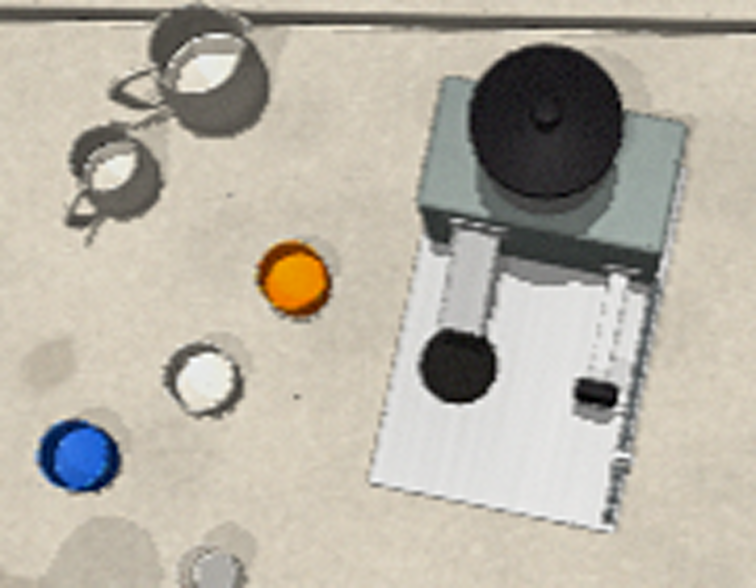

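View pics/sz.png

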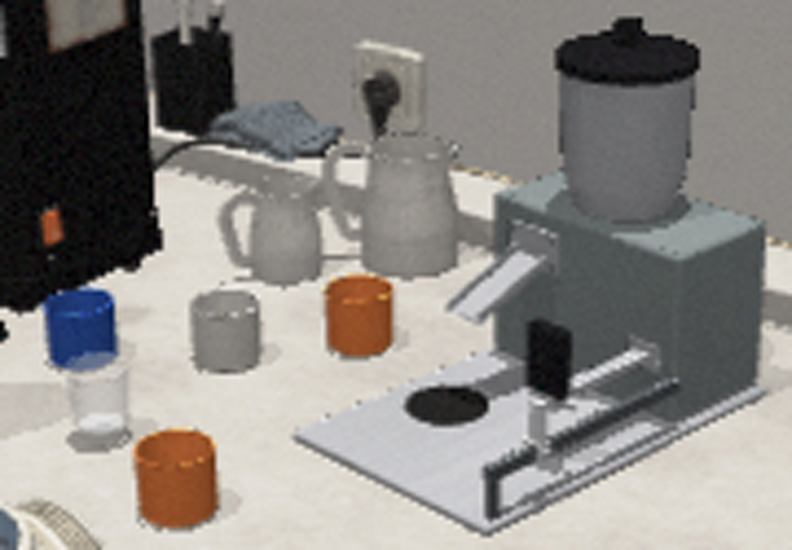

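The crops show the cup at top (238.3,190.3), the pad at top (299,187) and the grip plate at top (332,193). In the scene view, the clip fin looks to be near (332,215), below and in front of the plate. I'll measure these and zoom in on the rail.

Run:
```python
from h import *
T=bot.camera("top");S=bot.camera("scene")
def blob(c,box,f):
    x0,y0,x1,y1=box;im=c["color"][y0:y1,x0:x1].astype(int)
    m=f(im).astype(np.uint8);n,l,s,ce=cv2.connectedComponentsWithStats(m);k=1+np.argmax(s[1:,4])
    return ce[k]+[x0,y0],s[k]+[x0,y0,0,0,0]
dark=lambda i:i.max(2)<60
(p,ps)=blob(T,(285,175,313,203),dark);print("pad top",p,ps,onz(T,*p,.01))
(p2,s2)=blob(S,(298,200,326,222),dark);print("pad scene",p2,s2,onz(S,*p2,.01))
(g,gs)=blob(T,(320,185,342,203),dark);print("grip top",g,gs,onz(T,*g,.115))
(g2,gs2)=blob(S,(325,188,345,215),dark);print("grip sc",g2,gs2)
# tray white mask corners
im=T["color"];m=((im.min(2)>185)).astype(np.uint8)
for n,uv in dict(frontL=(190+371/4.2,100+484/4.2),frontR=(190+613/4.2,100+530/4.2)).items(): print(n,onz(T,*uv,.008))
for n,uv in dict(frontL=(210+295/4.4,120+436/4.4),frontR=(210+487/4.4,120+532/4.4)).items(): print(n,onz(S,*uv,.008))
# triangulate grip
def tri(u,v):
    o1,d1=ray(T,*u);o2,d2=ray(S,*v);A=np.stack([d1,-d2],1);t=np.linalg.lstsq(A,o2-o1,rcond=None)[0];a=o1+t[0]*d1;b=o2+t[1]*d2;return (a+b)/2,np.linalg.norm(a-b)
print("grip tri",tri(g,g2))
print("cup top rim ctr",onz(T,238.3,190.3,.052), onz(T,190+203/4.2,100+379/4.2,.052))
o=cv2.resize(T["color"][160:230,325:350],None,fx=8,fy=8,interpolation=cv2.INTER_CUBIC)
q=cv2.resize(S["color"][185:245,315:367],None,fx=9,fy=9,interpolation=cv2.INTER_CUBIC)
h=np.zeros((560,200+468,3),np.uint8);h[:560,:200]=o;h[:540,200:]=q
cv2.imwrite("pics/rail.png",h)
```

```text
pad top [298.79338843 186.88429752] [290 179  18  17 242] [0.62120687 0.11760564 0.01      ]
pad scene [311.47457627 211.55084746] [303 208  18   8 118] [0.62643565 0.1175867  0.01      ]
grip top [331.62 193.2 ] [327 190  10   7  50] [0.58814557 0.00193201 0.115     ]
grip sc [334.32704403 200.83018868] [329 192  11  19 159]
frontL [0.51805433 0.18822296 0.008     ]
frontR [ 0.4828029  -0.01799562  0.008     ]
frontL [0.51709832 0.18314734 0.008     ]
frontR [ 0.47939851 -0.02294443  0.008     ]
grip tri (array([0.5908027 , 0.00086236, 0.09612959]), np.float64(0.0014629143510141703))
cup top rim ctr [0.59972288 0.32618732 0.052     ] [0.59994264 0.32608    0.052     ]
```

View pics/rail.png

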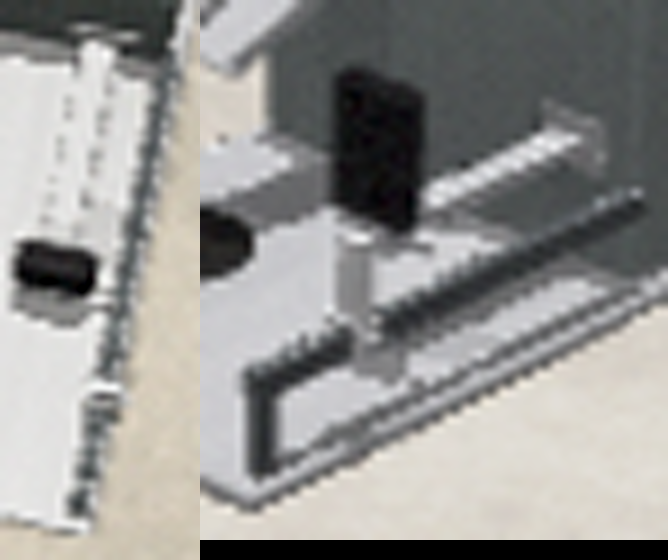

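The rail crop shows the pointer tip at top (338.1,197.9). The clip is at top ≈(337.9,208.5), and in the scene view its fin top is ≈(332.6,211.5) with the body at (335,223). Next I'll fit the doser pose from these known points and triangulate the clip.

Run:
```python
from h import *
from scipy.optimize import least_squares
T=bot.camera("top");S=bot.camera("scene")
z=lambda a,b:(190+a/4.2-.38,100+b/4.2-.38)
y=lambda a,b:(210+a/4.4-.38,120+b/4.4-.38)
mm=1e-3
obs=[(T,(-235,100,8),z(371,484)),(T,(-235,-115,8),z(613,530)),(T,(-20,100,150),z(420,205)),(T,(-20,-100,150),z(654,250)),
(T,(-120,45,10),(298.8,186.9)),(T,(-130,-75,115),(331.6,193.0)),
(S,(-235,100,8),y(295,436)),(S,(-235,-115,8),y(487,532)),(S,(-20,-100,150),y(682,260)),(S,(-20,100,150),y(497,193)),(S,(-120,45,10),y(447,405)),(S,(-130,-75,95),(334.3,200.8))]
def W(p,q):
    c,s=np.cos(p[2]),np.sin(p[2]);return np.array([p[0]+c*q[0]-s*q[1],p[1]+s*q[0]+c*q[1],q[2]])
def f(p): return np.concatenate([proj(c,W(p,np.array(q)*mm))-u-(p[3:5] if c is T else p[5:7]) for c,q,u in obs]+[.5*p[3:]])
r=least_squares(f,[.73,.05,-.17,0,0,0,0],loss="soft_l1");p=r.x
print("pose",p[:2],np.degrees(p[2]),"bias",p[3:]);print(np.round(f(p)[:-4].reshape(-1,2),2).tolist())
np.save("pose.npy",p)
print("pad",W(p,np.array([-120,45,10])*mm),"grip",W(p,np.array([-130,-75,95])*mm))
R=lambda w:(lambda d:np.array([np.cos(p[2])*d[0]+np.sin(p[2])*d[1],-np.sin(p[2])*d[0]+np.cos(p[2])*d[1],w[2]])*1e3)(w-np.append(p[:2],0))
def tri(u,v):
    o1,d1=ray(T,*(np.array(u)+p[3:5]));o2,d2=ray(S,*(np.array(v)+p[5:7]));t=np.linalg.lstsq(np.stack([d1,-d2],1),o2-o1,rcond=None)[0];a=o1+t[0]*d1;b=o2+t[1]*d2;return R((a+b)/2),np.linalg.norm(a-b)
P=lambda a,b:(325+a/8-.44,160+b/8-.44)
Q=lambda a,b:(315+(a-200)/9-.44,185+b/9-.44)
print("pointer",tri(P(112,303),Q(428,246)))
print("fin top",tri(P(103,386),Q(356,238)))
print("rail front end",tri(P(80,515),Q(258,372)))
print("ptr home pred px top,scene",proj(T,W(p,np.array([-130,-101,62])*mm))-p[3:5],proj(S,W(p,np.array([-130,-101,62])*mm))-p[5:7])
# fin top candidates per view assuming y,z
for zz in (66,70,75): print(zz,"fin from top",R(onz(T,*(np.array(P(103,386))+p[3:5]),zz*mm)),"scene",R(onz(S,*(np.array(Q(356,238))+p[5:7]),zz*mm)))
print("cup",[onz(T,*(np.array([238.0,190.0])+p[3:5]),.052)])
# cup in the scene: grey body mask
im=S["color"][180:210,248:275].astype(int);print(im.mean(2).astype(int)[::3].tolist())
```

```text
pose [0.73310919 0.04896743] -10.888087354724796 bias [ 0.33041307 -0.21650598 -0.57768913 -0.09854506]
[[-0.86, -0.31], [0.48, 1.22], [-2.48, -0.45], [1.12, 1.2], [0.18, -0.5], [0.32, -0.5], [-0.18, -0.62], [0.29, 0.01], [-0.87, -0.2], [-1.28, -0.11], [0.81, 0.39], [0.71, 0.49]]
pad [0.62376953 0.11582429 0.01      ] grip [ 5.91282601e-01 -1.26556011e-04  9.50000000e-02]
pointer (array([-135.70410199, -101.60379477,   67.98469312]), np.float64(0.001541245595943785))
fin top (array([-173.91550244, -104.03254388,   85.50105109]), np.float64(0.0002816232800970649))
rail front end (array([-226.92222215, -107.20793197,   53.61010992]), np.float64(0.002225616138820319))
ptr home pred px top,scene [338.83089007 195.85916529] [340.70714754 212.95796197]
66 fin from top [-172.0413803  -104.57914794   66.        ] scene [-145.83038309  -76.62687828   66.        ]
70 fin from top [-172.40472802 -104.4869295    70.        ] scene [-151.61537718  -82.23170038   70.        ]
75 fin from top [-172.85891266 -104.37165644   75.        ] scene [-158.84661981  -89.237728     75.        ]
cup [array([0
[... 705 characters left out ...]
, 215, 215, 215], [217, 216, 213, 217, 216, 172, 128, 124, 128, 130, 129, 131, 131, 128, 129, 127, 126, 123, 121, 115, 107, 175, 212, 214, 215, 210, 211], [216, 215, 218, 216, 220, 195, 132, 121, 127, 129, 132, 131, 132, 129, 128, 127, 124, 123, 118, 112, 106, 159, 188, 192, 193, 212, 212], [212, 209, 212, 213, 213, 156, 116, 115, 124, 126, 129, 130, 131, 128, 127, 125, 121, 122, 119, 114, 119, 183, 193, 192, 192, 213, 213], [204, 208, 209, 211, 211, 213, 213, 158, 204, 158, 134, 118, 96, 95, 113, 113, 142, 143, 210, 219, 218, 215, 217, 214, 216, 214, 212], [209, 209, 208, 202, 206, 211, 215, 217, 217, 218, 219, 218, 215, 218, 219, 219, 219, 217, 218, 216, 215, 214, 216, 215, 213, 216, 213]]
```

The doser fit is consistent: yaw is −10.9°, the pad is at (0.624,0.116), and the rail is about 50 mm high with the fin top at about 85 mm. The clip is roughly 40–44 mm ahead of the pointer's home. Now I'll check the cup in both views and work out the first move.

```bash
cat >> h.py <<'E'
from scipy.spatial.transform import Rotation as Ro
P=np.load("pose.npy");c_,s_=np.cos(P[2]),np.sin(P[2])
DX=np.array([c_,s_,0]);DY=np.array([-s_,c_,0])
def D(x,y,z): return np.array([P[0],P[1],0])+(DX*x+DY*y+np.array([0,0,z]))*1
def tilt(t): 
    t=np.radians(t);zz=DX*np.sin(t)-np.array([0,0,np.cos(t)]);return zz
def rot(t,ysgn=-1,yv=None):
    zz=tilt(t);yy=DY*ysgn if yv is None else yv;return np.stack([np.cross(yy,zz),yy,zz],1)
def delta(gp,R,back=0):
    s=bot.read_state();tcp=gp+R[:,2]*(.019-back)
    print("dcm",np.round((tcp-s["tool_pos"])*100,2),"rotv",np.round((Ro.from_matrix(R)*Ro.from_matrix(s["tool_rot"]).inv()).as_rotvec(degrees=True),1),"t",round(s["clock"],2))
E
python3 - <<'E'
from h import *
S=bot.camera("scene");T=bot.camera("top")
im=S["color"][182:208,250:272].astype(int);m=(im.mean(2)<160)&(np.ptp(im,axis=2)<25)
n,l,s,c=cv2.connectedComponentsWithStats(m.astype(np.uint8));k=1+np.argmax(s[1:,4]);print(s[k],c[k]+[250,182])
print("scene cup",onz(S,*(c[k]+[250,182]+P[5:7]),.027))
im=T["color"][178:204,226:252].astype(int);m=(im.mean(2)<165)|(im.min(2)>225);n,l,s,c=cv2.connectedComponentsWithStats(m.astype(np.uint8));k=1+np.argmax(s[1:,4]);print(s[k],c[k]+[226,178]);print(onz(T,*(c[k]+[226,178]+P[3:5]),.04))
cup=np.array([.601,.326,.032])
delta(cup,rot(25),.11);delta(cup,rot(25),0)
print(rot(25)[:,2])
E
```

```text
[  3   4  17  19 273] [260.81318681 195.15750916]
scene cup [0.60315473 0.33273951 0.027     ]
[  3   3  19  19 173] [237.9132948  189.68786127]
[0.60410664 0.3288097  0.04      ]
dcm [ 32.57 -16.27  -8.7 ] rotv [ -7.8 -23.8  14.5] t 0.4
dcm [ 37.13 -17.15 -18.67] rotv [ -7.8 -23.8  14.5] t 0.4
[ 0.41501029 -0.0798289  -0.90630779]
```

Call:
servo_tool(
  rows=[-0.8,-2.4,1.45,3.0,-2.0,-0.5,0,-0.8,-2.4,1.45,3.0,-2.0,-0.5,0,-0.8,-2.4,1.45,3.0,-2.0,-0.5,0,-0.8,-2.4,1.45,3.3,-1.6,-0.9,0,-0.8,-2.4,1.45,3.3,-1.6,-0.9,0],
  grip_force=40,
)

```text
clock: 0.9
tool_pos: [0.3948, 0.4035, 0.1686]
tool_rot: [[0.926, -0.311, 0.213], [-0.307, -0.95, -0.056], [0.22, -0.014, -0.975]]
force: [0.1, 1.3, 0.1]
gripper_width: 0.999
grasp_force: 0.0
```

Call:
servo_tool(
  rows=[-0.8,-2.4,1.45,3.3,-1.6,-0.9,0,-0.8,-2.4,1.45,3.3,-1.6,-0.9,0,-0.8,-2.4,1.45,3.6,-1.3,-1.1,0,-0.8,-2.4,1.45,3.6,-1.2,-1.2,0,-0.6,-2.2,1.45,3.4,-1.1,-1.3,0],
)

```text
clock: 1.4
tool_pos: [0.567, 0.3359, 0.1145]
tool_rot: [[0.889, -0.187, 0.417], [-0.17, -0.982, -0.078], [0.424, -0.002, -0.906]]
force: [1.0, 0.9, 0.2]
gripper_width: 1.0
grasp_force: 0.0
```

Run:
```python
from h import *
delta(np.array([.603,.329,.032]),rot(25),.11);delta(np.array([.603,.329,.032]),rot(25))
```

```text
dcm [-0.18  0.04  0.  ] rotv [-0.1  0.1 -0.1] t 1.4
dcm [ 4.39 -0.84 -9.97] rotv [-0.1  0.1 -0.1] t 1.4
```

Call:
servo_tool(
  rows=[0,0,0,0.9,-0.16,-2.5,0,0,0,0,0.9,-0.17,-2.5,0,0,0,0,0.9,-0.17,-2.0,0,0,0,0,0.9,-0.17,-1.5,0,0,0,0,0.79,-0.17,-1.5,0],
)

```text
clock: 1.9
tool_pos: [0.6099, 0.3274, 0.0137]
tool_rot: [[0.89, -0.189, 0.415], [-0.171, -0.982, -0.079], [0.422, -0.001, -0.906]]
force: [1.7, 0.1, 0.9]
gripper_width: 1.0
grasp_force: 0.0
```

Run:
```python
from h import *
delta(np.array([.603,.329,.032]),rot(25))
a=bot.camera("scene")["color"][160:225,215:310];b=bot.camera("top")["color"][150:225,195:290]
cv2.imwrite("pics/g.png",np.hstack([cv2.resize(a,(400,274),interpolation=2),cv2.resize(b,(400,274),interpolation=2)]))
```

```text
dcm [0.1  0.   0.11] rotv [-0.1 -0.  -0. ] t 1.9
```

View pics/g.png

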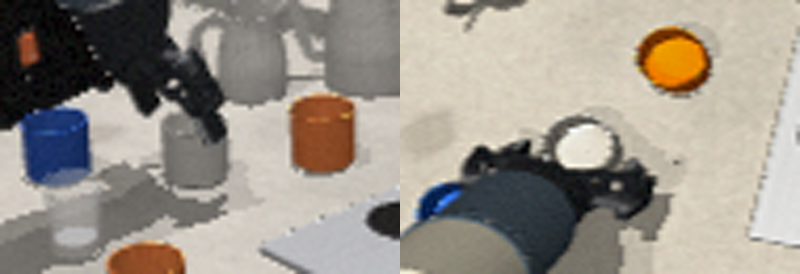

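The left panel shows the steel cup between the fingers with the visible fingertip at about crop (218,138). The right panel shows the fingers a little on the robot side of the cup's centre. I'll check this by projecting the expected tip positions.

Run:
```python
from h import *
s=bot.read_state();R=s["tool_rot"];p=s["tool_pos"];S=bot.camera("scene");T=bot.camera("top")
for b in(0,.013):
  for sg in(1,-1):
    q=p-R[:,2]*b+R[:,1]*sg*.05
    u=proj(S,q)-P[5:7];v=proj(T,q)-P[3:5]
    print(b,sg,np.round(q,3),((u-[215,160])*[400/95,274/65]).round(),((v-[195,150])*[400/95,274/75]+[400,0]).round())
for z in(0,.052):
    q=np.array([.603,.329,z]);print(((proj(S,q)-P[5:7]-[215,160])*[400/95,274/65]).round(),((proj(T,q)-P[3:5]-[195,150])*[400/95,274/75]+[400,0]).round())
```

```text
0 1 [0.6   0.277 0.012] [240. 181.] [648. 154.]
0 -1 [0.619 0.375 0.012] [170. 147.] [533. 133.]
0.013 1 [0.594 0.278 0.024] [235. 170.] [644. 158.]
0.013 -1 [0.613 0.376 0.024] [164. 136.] [529. 137.]
[198. 177.] [589. 151.]
[194. 123.] [578. 145.]
```

Run:
```python
from h import *
out=[]
for n,(x0,y0,x1,y1) in dict(scene=(235,170,295,215),top=(210,160,270,205)).items():
    a=cv2.imread(f"pics/{n}0.png")[y0:y1,x0:x1];b=bot.camera(n)["color"][y0:y1,x0:x1]
    d=np.clip(cv2.absdiff(a,b).astype(int)*3,0,255).astype(np.uint8)
    out.append(np.hstack([cv2.resize(k,(400,300),interpolation=2) for k in(b,d)]))
cv2.imwrite("pics/g2.png",np.vstack(out))
```

```text
(no output)
```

View pics/g2.png

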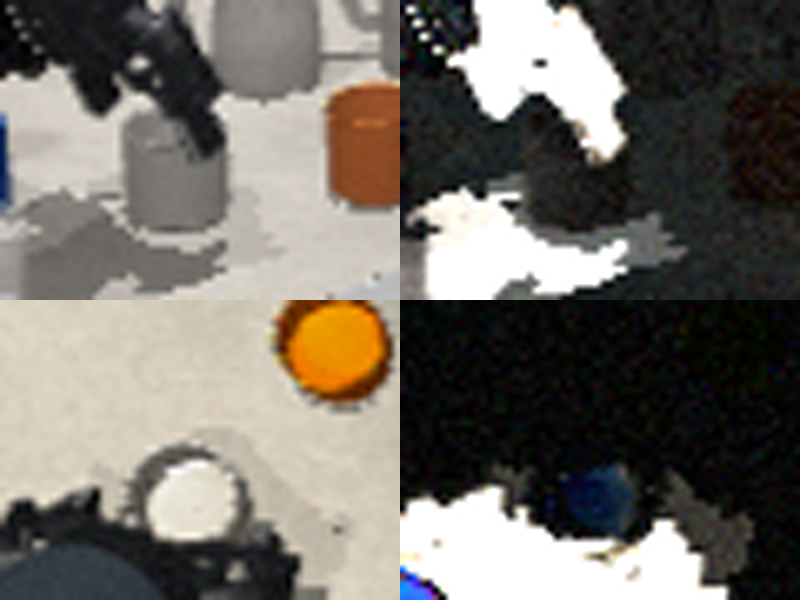

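The diff shows the right fingertip ending at scene px (265.7,193.2) and top px about (252.7,196), higher and farther back than I predicted. I'll triangulate it.

Run:
```python
from h import *
S=bot.camera("scene");T=bot.camera("top");s=bot.read_state();R=s["tool_rot"]
print(s["tool_pos"],s["joints"].round(2))
for u in((265.7,193.2),(268.5,190)):
  for v in((252.7,196),(250.5,192.5)):
    o1,d1=ray(T,*(np.array(v)+P[3:5]));o2,d2=ray(S,*(np.array(u)+P[5:7]));t=np.linalg.lstsq(np.stack([d1,-d2],1),o2-o1,rcond=None)[0]
    a=o1+t[0]*d1;b=o2+t[1]*d2;m=(a+b)/2;print(m.round(3),np.linalg.norm(a-b).round(4),"in tool",(R.T@(m-s["tool_pos"])).round(3))
```

```text
[0.60967255 0.32845597 0.0158372 ] [ 50.35  25.97 -24.85  41.88 -33.64  -5.5 ]
[0.577 0.277 0.059] 0.011 in tool [-0.002  0.056 -0.048]
[0.589 0.287 0.052] 0.0128 in tool [ 0.004  0.044 -0.038]
[0.579 0.271 0.072] 0.0011 in tool [ 0.006  0.062 -0.059]
[0.591 0.281 0.065] 0.0028 in tool [ 0.012  0.05  -0.049]
```

Run:
```python
from h import *
S=bot.camera("scene");T=bot.camera("top");s=bot.read_state();R=s["tool_rot"];p=s["tool_pos"]
def hit(c,uv,y,b):
    o,d=ray(c,*(np.array(uv)+b));o=R.T@(o-p);d=R.T@d;return (o+d*(y-o[1])/d[1]).round(3)
for n,uv in dict(tip=(265.7,193.2),tipR=(268.2,189.5),edgeUpR=(268.3,186)).items():
    print(n,[hit(S,uv,y,P[5:7]).tolist() for y in(.0425,.057)])
def hx(c,uv,x,b):
    o,d=ray(c,*(np.array(uv)+b));o=R.T@(o-p);d=R.T@d;return (o+d*(x-o[0])/d[0]).round(3)
for uv in((252.7,196),(225,189),(213,191)): print("top",uv,hx(T,uv,.011,P[3:5]))
```

```text
tip [[-0.001, 0.042, -0.042], [-0.008, 0.057, -0.054]]
tipR [[0.014, 0.042, -0.047], [0.008, 0.057, -0.059]]
edgeUpR [[0.021, 0.042, -0.058], [0.014, 0.057, -0.07]]
top (252.7, 196) [ 0.011  0.064 -0.071]
top (225, 189) [ 0.011 -0.036 -0.059]
top (213, 191) [ 0.011 -0.065 -0.102]
```

The fingertip shows about 42 mm behind the stated TCP, where I expected about 13. I'll advance carefully along the tool axis, watching the force for table contact.

Call:
servo_tool(
  rows=[0,0,0,0.12,-0.02,-0.3,0,0,0,0,0.12,-0.02,-0.3,0,0,0,0,0.12,-0.02,-0.3,0,0,0,0,0,0,0,0,0,0,0,0,0,0,0],
)

```text
clock: 2.9
tool_pos: [0.6131, 0.3268, 0.0053]
tool_rot: [[0.89, -0.189, 0.415], [-0.172, -0.982, -0.079], [0.422, -0.001, -0.906]]
force: [0.3, 0.1, -0.2]
gripper_width: 1.001
grasp_force: 0.0
```

Run:
```python
from h import *
s=bot.read_state();print(s["tool_pos"],s["force"],s["gripper_width"])
c=bot.camera("scene");a=cv2.imread("pics/scene0.png");d=cv2.absdiff(a,c["color"]).max(2)[176:206,255:280]
dark=(d>50)&(c["color"].max(2)[176:206,255:280]<90)
for i,r in enumerate(dark): print(176+i,"".join(".#"[k] for k in r))
t=bot.camera("top");a=cv2.imread("pics/top0.png");dd=(cv2.absdiff(a,t["color"]).max(2)>50)&(t["color"].max(2)<90)
for i,r in enumerate(dd[180:206,208:260]): print(180+i,"".join(".#"[k] for k in r))
```

```text
[0.6131216  0.32677823 0.00529425] [ 0.3375623   0.06431771 -0.18984119] 1.0010387347801741Traceback (most recent call last):
  File "<stdin>", line 5, in <module>
  File "<stdin>", line 5, in <genexpr>
TypeError: string indices must be integers, not 'numpy.bool'
```

```bash
cat > show.py <<'E'
from h import *
def show(n,x0,y0,x1,y1,th=90):
    c=bot.camera(n);a=cv2.imread(f"pics/{n}0.png");m=(cv2.absdiff(a,c["color"]).max(2)>50)&(c["color"].max(2)<th)
    for i,r in enumerate(m[y0:y1,x0:x1]): print(y0+i,"".join(".#"[int(k)] for k in r))
E
python3 - <<'E'
from show import *
show("scene",245,180,280,206);show("top",208,180,260,206)
s=bot.read_state();R=s["tool_rot"];p=s["tool_pos"];S=bot.camera("scene");T=bot.camera("top")
for b in(.013,.04):
  for sg in(1,-1): q=p-R[:,2]*b+R[:,1]*sg*.05;print(b,sg,proj(S,q)-P[5:7],proj(T,q)-P[3:5])
E
```

```text
180 ######################.............
181 ##########....#########............
182 ..#########..##########............
183 ..######################...........
184 ..######.#####.#########...........
185 ...######..#############...........
186 ...######....###########...........
187 ....####......#########............
188 ....###........########............
189 ................#######............
190 ..................######...........
191 .................#.#####...........
192 ...................#####...........
193 ....................####...........
194 ....................####...........
195 .....................##............
196 ...................................
197 ...................................
198 ...................................
199 ...................................
200 ...................................
201 ...................................
202 ...................................
203 ...................................
204 ...................................
205 ...................................
180 ....................................................
181
[... 977 characters left out ...]
#########################..#############.....
199 ..###################################...#######.....
200 .####################################..########.....
201 ...############################################.....
202 ..###..########################################.....
203 .######.#######################################.....
204 #######..######################################.....
205 ########..#############################..#####......
0.013 1 [271.30897474 201.48396171] [252.99830836 192.34191255]
0.013 -1 [254.49953502 193.41396176] [225.70205798 186.588302  ]
0.04 1 [268.50557    196.27233952] [251.21180489 194.66949773]
0.04 -1 [251.62978139 188.31359664] [223.45803966 188.81611172]
```

Call:
servo_tool(
  rows=[0,0,0,0.14,-0.03,-0.3,0,0,0,0,0.14,-0.03,-0.3,0,0,0,0,0.14,-0.03,-0.3,0,0,0,0,0,0,0,0],
)

```text
clock: 3.55
tool_pos: [0.6172, 0.3255, -0.0042]
tool_rot: [[0.89, -0.189, 0.414], [-0.172, -0.982, -0.08], [0.422, -0.0, -0.907]]
force: [-0.5, -0.0, 0.1]
gripper_width: 1.003
grasp_force: 0.0
```

Call:
servo_tool(
  rows=[0,0,0,0.1,-0.02,-0.2,0,0,0,0,0.1,-0.02,-0.2,0,0,0,0,0,0,0,0],
)

```text
clock: 3.85
tool_pos: [0.6193, 0.3255, -0.0078]
tool_rot: [[0.89, -0.189, 0.415], [-0.172, -0.982, -0.079], [0.422, -0.001, -0.906]]
force: [-0.8, -0.3, -0.1]
gripper_width: 0.997
grasp_force: 0.0
```

No contact even below the stated height, so the images are right and the real tips sit about 40 mm behind the reported TCP when open. I'll correct for that and close.

Call:
servo_tool(
  rows=[0,0,0,0.3,-0.05,-0.4,0,0,0,0,0.3,-0.05,-0.4,0,0,0,0,0.2,-0.05,-0.3,0,0,0,0,0,0,0,0],
)

```text
clock: 4.25
tool_pos: [0.6273, 0.3236, -0.0193]
tool_rot: [[0.89, -0.189, 0.414], [-0.172, -0.982, -0.08], [0.422, -0.0, -0.907]]
force: [-0.4, -0.8, 0.8]
gripper_width: 1.0
grasp_force: 0.0
```

Call:
servo_tool(
  rows=[0,0,0,0,0,0,0.2,0,0,0,0,0,0,0.3,0,0,0,0,0,0,0.4,0,0,0,0,0,0,0.5,0,0,0,0,0,0,0.5],
  grip_force=30,
)

```text
clock: 4.75
tool_pos: [0.6277, 0.3249, -0.0176]
tool_rot: [[0.89, -0.188, 0.416], [-0.172, -0.982, -0.078], [0.423, -0.002, -0.906]]
force: [0.2, 0.3, 3.2]
gripper_width: 0.671
grasp_force: 32.3
```

Run:
```python
from show import *
s=bot.read_state();print(s["tool_pos"],s["force"],s["gripper_width"],s["grasp_force"])
show("scene",245,184,280,206);show("top",215,180,260,206)
```

```text
[ 0.62773464  0.32488106 -0.01762529] [0.19344904 0.28459515 3.20181641] 0.6707688326710038 32.25355629976548
184 .#######################...........
185 ..#############.########...........
186 ...###########..########...........
187 .....#####.##############..........
188 ......###..##############..........
189 .......##...##############.........
190 ........#...##############.........
191 ...............###########.........
192 ................#########..........
193 .................#######...........
194 ..................#######..........
195 ..................#######..........
196 ....................######.........
197 .....................#####.........
198 ......................####.........
199 .......................###.........
200 .......................##..........
201 ...................................
202 ...................................
203 ...................................
204 ...................................
205 ...................................
180 .............................................
181 .............................................
182 ......
[... 489 characters left out ...]

192 ######################################.......
193 ..##############.##############.#######......
194 ..#####################################......
195 #############################..########......
196 ############################.##########......
197 ###########################..####.#####......
198 #########################.#############......
199 ######################################.......
200 #############################.####..##.......
201 ##############################.###...#.......
202 #############################....####........
203 .##########################.......####.......
204 ..########################........###........
205 ....######################...................
```

Gripped, with opening 0.67 (about 57 mm) and 32 N. I'll lift and carry it to the front of the pad.

Call:
servo_tool(
  rows=[0,0,0,0,0,0.5,0.5,0,0,0,0,0,1.5,0.5,0,0,0,0,0,2.0,0.5,0,0,0,0,0,2.0,0.5,0,0,0,0,0,2.0,0.5],
  grip_force=40,
)

```text
clock: 5.35
tool_pos: [0.6262, 0.3233, 0.0611]
tool_rot: [[0.891, -0.189, 0.413], [-0.171, -0.982, -0.08], [0.42, 0.001, -0.907]]
force: [-0.6, 0.8, -0.5]
gripper_width: 0.666
grasp_force: 42.8
```

Call:
servo_tool(
  rows=[0,0,0,-0.7,-3.0,0,0.5,0,0,0,-1.3,-4.5,0,0.5,0,0,0,-1.3,-4.9,0,0.5,0,0,0,-1.3,-4.5,0,0.5,0,0,0,-0.7,-3.0,0,0.5],
)

```text
clock: 5.85
tool_pos: [0.5716, 0.1219, 0.0602]
tool_rot: [[0.891, -0.191, 0.412], [-0.173, -0.982, -0.081], [0.42, 0.001, -0.908]]
force: [0.1, -0.2, -1.1]
gripper_width: 0.669
grasp_force: 43.0
```

Run:
```python
from h import *
s=bot.read_state();print(s["tool_pos"],s["force"],s["gripper_width"],s["grasp_force"])
S=bot.camera("scene")["color"];T=bot.camera("top")["color"]
cv2.imwrite("pics/c.png",np.hstack([cv2.resize(S[150:240,270:370],(400,360),interpolation=2),cv2.resize(T[130:230,260:360],(400,400),interpolation=2)[:360]]))
```

```text
[0.5715612  0.12187047 0.06015068] [ 0.13634423 -0.20452258 -1.12082243] 0.6688057863651454 43.00052123173373
```

View pics/c.png

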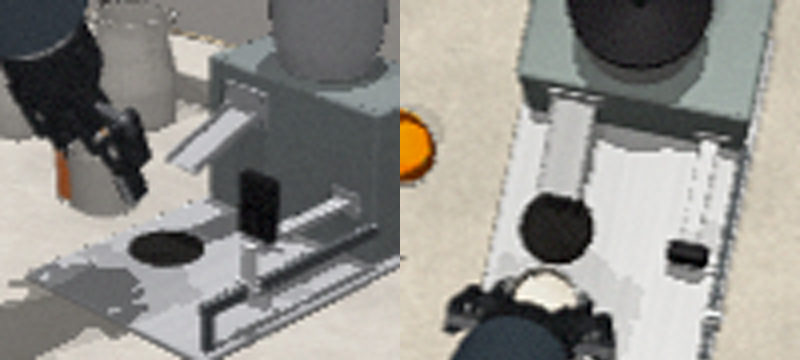

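The cup is held upright in front of the pad, and the chute and pad are clear. I'll lower it to about 4 mm above pad level, then go straight in.

Call:
servo_tool(
  rows=[0,0,0,0,0.2,-1.5,0.5,0,0,0,0,0.2,-2.0,0.5,0,0,0,0,0.1,-1.7,0.5,0,0,0,0,0,-1.0,0.5,0,0,0,0,0,0,0.5],
)

```text
clock: 6.45
tool_pos: [0.5731, 0.1292, -0.0027]
tool_rot: [[0.891, -0.189, 0.412], [-0.171, -0.982, -0.081], [0.42, 0.002, -0.908]]
force: [-0.1, -0.5, -0.7]
gripper_width: 0.667
grasp_force: 43.1
```

Call:
servo_tool(
  rows=[0,0,0,1.5,-0.28,0,0.5,0,0,0,2.0,-0.38,0,0.5,0,0,0,2.0,-0.38,0,0.5,0,0,0,1.5,-0.28,0,0.5,0,0,0,0,0,0,0.5],
)

```text
clock: 6.95
tool_pos: [0.6463, 0.1183, 0.0003]
tool_rot: [[0.889, -0.189, 0.416], [-0.172, -0.982, -0.078], [0.424, -0.002, -0.906]]
force: [-0.8, 0.5, -0.9]
gripper_width: 0.667
grasp_force: 43.1
```

Run:
```python
from show import *
s=bot.read_state();print(s["tool_pos"],s["force"],s["gripper_width"],s["clock"])
T=bot.camera("top");S=bot.camera("scene")
g=T["color"].mean(2).astype(int)
print("top gray");
for v in range(176,204): print(v,*g[v,284:316])
g=S["color"].mean(2).astype(int);print("scene")
for v in range(192,220): print(v,*g[v,292:332])
c=np.append([s["tool_pos"][0]-.0247,s["tool_pos"][1]+.0041],s["tool_pos"][2]+.0176)
print("pred cup",c)
for dz in(0,.052):print(proj(T,c+[0,0,dz])-P[3:5],proj(S,c+[0,0,dz])-P[5:7])
```

```text
[6.46327091e-01 1.18300047e-01 3.29020423e-04] [-0.82007876  0.46625908 -0.91076188] 0.666515587034015 6.95
top gray
176 198 180 206 219 218 220 216 218 223 219 169 177 196 194 193 190 192 194 196 195 184 134 190 209 217 221 218 219 222 218 219 225
177 194 156 204 222 222 218 223 226 233 176 142 186 199 199 198 193 193 197 197 195 144 104 175 216 222 217 220 219 221 218 219 222
178 169 146 177 216 225 225 179 168 139 96 93 96 110 100 148 166 190 200 198 201 155 111 173 202 216 220 221 222 219 219 220 225
179 175 186 197 223 198 142 142 120 90 79 135 154 142 130 149 166 135 103 106 178 140 97 176 202 204 199 217 221 219 219 222 224
180 157 159 106 97 118 115 96 88 72 125 214 177 129 131 137 134 126 132 98 87 49 27 172 209 202 197 197 216 220 218 223 224
181 143 96 52 59 79 119 109 73 124 213 234 232 169 124 126 125 122 122 121 91 84 46 100 190 203 202 199 217 222 218 223 224
182 89 48 28 24 75 79 81 200 235 236 235 234 232 232 229 223 221 218 160 132 140 83 19 90 179 201 201 199 214 221 224 222
183 34 27 20 20 37 32 59 167 198 192 227 239 239 234 232 228 227 221 217 220 155 53 64 114 
[... 5649 characters left out ...]
 99 98 96 96 98 100 98 97 96 77 63 58 47 58 60 61 58 75 95 98 155 163 167 168 166 169 170 171 170 172 173 191 139 128
217 98 100 96 97 97 99 96 97 99 94 99 100 95 98 97 96 98 97 96 100 97 100 99 97 96 98 98 99 159 168 169 171 173 171 173 174 171 190 139 128
218 97 96 98 98 98 98 97 98 96 100 98 99 97 98 97 99 98 97 98 98 101 102 96 96 95 99 102 101 103 164 172 171 174 173 174 190 193 195 140 126
219 96 98 98 96 98 98 97 98 98 98 97 98 96 97 100 99 100 100 97 98 157 162 111 97 101 101 101 106 162 173 171 167 171 192 193 195 194 219 153 132
pred cup [0.62162709 0.12240005 0.01792902]
[297.01754674 186.66820601] [310.10353569 209.77618747]
[296.23915393 184.6770754 ] [309.91435221 196.22683131]
```

The pixels match the prediction. The cup needs about 6 mm more to the right, 1.5 mm forward, and then down.

Call:
servo_tool(
  rows=[0,0,0,0.1,-0.3,0,0.5,0,0,0,0.05,-0.3,0,0.5,0,0,0,0,0,-0.3,0.5,0,0,0,0,0,-0.2,0.5,0,0,0,0,0,0,0.5],
)

```text
clock: 7.55
tool_pos: [0.6455, 0.1111, -0.0057]
tool_rot: [[0.89, -0.189, 0.414], [-0.172, -0.982, -0.079], [0.422, -0.001, -0.907]]
force: [-1.3, -0.6, -0.9]
gripper_width: 0.661
grasp_force: 43.1
```

Run:
```python
from h import *
import time
q=[]
for i in range(6): 
    bot.camera("top");s=bot.read_state();q.append(np.r_[s["tool_pos"],s["force"]])
print(np.round(np.array(q),4))
```

```text
[[ 0.6457  0.1112 -0.0056  0.3217 -0.1122 -0.7146]
 [ 0.6459  0.1114 -0.0054 -0.6105  0.5113 -0.4551]
 [ 0.646   0.1116 -0.0053  0.412   0.6852 -0.3706]
 [ 0.646   0.1117 -0.0053 -0.38   -0.5958 -0.7183]
 [ 0.646   0.1117 -0.0053 -0.3817  0.7538 -1.5028]
 [ 0.6461  0.1118 -0.0053 -0.5365  0.5362 -0.3553]]
```

Call:
servo_tool(
  rows=[0,0,0,0.15,0.05,-0.1,0.5,0,0,0,0,0,-0.1,0.5,0,0,0,0,0,0,0.5,0,0,0,0,0,0,0.5],
)

```text
clock: 8.25
tool_pos: [0.6474, 0.1121, -0.0075]
tool_rot: [[0.89, -0.189, 0.415], [-0.171, -0.982, -0.079], [0.422, -0.001, -0.906]]
force: [0.0, -0.7, -0.6]
gripper_width: 0.67
grasp_force: 43.1
```

Call:
servo_tool(
  rows=[0,0,0,0,0,-0.1,0.5,0,0,0,0,0,0,0.5,0,0,0,0,0,0,0.5],
)

```text
clock: 8.55
tool_pos: [0.6479, 0.1121, -0.0076]
tool_rot: [[0.889, -0.189, 0.416], [-0.172, -0.982, -0.079], [0.424, -0.002, -0.906]]
force: [-3.2, -1.9, 5.4]
gripper_width: 0.672
grasp_force: 43.5
```

It touched down at exactly the expected height. Releasing, then backing off along the tool axis.

Call:
servo_tool(
  rows=[0,0,0,0,0,0.05,0.3,0,0,0,0,0,0,0.2,0,0,0,0,0,0,0.1,0,0,0,0,0,0,0,0,0,0,0,0,0,0],
  grip_force=20,
)

```text
clock: 9.05
tool_pos: [0.6475, 0.1122, -0.0081]
tool_rot: [[0.89, -0.189, 0.415], [-0.171, -0.982, -0.079], [0.422, -0.001, -0.906]]
force: [-1.4, 0.7, 0.0]
gripper_width: 1.002
grasp_force: 0.0
```

Call:
servo_tool(
  rows=[0,0,0,-1.0,0.2,1.0,0,0,0,0,-2.0,0.4,1.5,0,0,0,0,-3.5,0.7,1.5,0,0,0,0,-4.0,0.7,2.0,0,0,0,0,-4.0,0.7,3.0,0],
)

```text
clock: 9.55
tool_pos: [0.5007, 0.138, 0.0809]
tool_rot: [[0.891, -0.19, 0.412], [-0.172, -0.982, -0.081], [0.42, 0.001, -0.907]]
force: [1.0, 1.6, 2.5]
gripper_width: 0.999
grasp_force: 0.0
```

Call:
servo_tool(
  rows=[0,0,0,-1.0,0,4.0,0,0,0,0,0,0,4.0,0,0,0,0,0,-3.0,3.0,0,0,0,0,0,-4.0,1.0,0,0,0,0,0,0,0,0],
)

```text
clock: 10.05
tool_pos: [0.4929, 0.0671, 0.2041]
tool_rot: [[0.888, -0.191, 0.418], [-0.175, -0.982, -0.077], [0.425, -0.005, -0.905]]
force: [-0.1, 0.6, -0.4]
gripper_width: 0.995
grasp_force: 0.0
```

Run:
```python
from h import *
s=bot.read_state();print(s["tool_pos"],s["force"],s["gripper_width"],s["clock"])
S=bot.camera("scene")["color"];T=bot.camera("top")["color"]
cv2.imwrite("pics/d0.png",S);cv2.imwrite("pics/d1.png",T)
cv2.imwrite("pics/d.png",np.hstack([cv2.resize(S[160:235,290:370],(400,375),interpolation=2),cv2.resize(T[155:230,275:355],(400,375),interpolation=2)]))
```

```text
[0.49291255 0.06706646 0.20409806] [-0.14998196  0.61724013 -0.43245024] 0.9949037098174732 10.05
```

View pics/d.png

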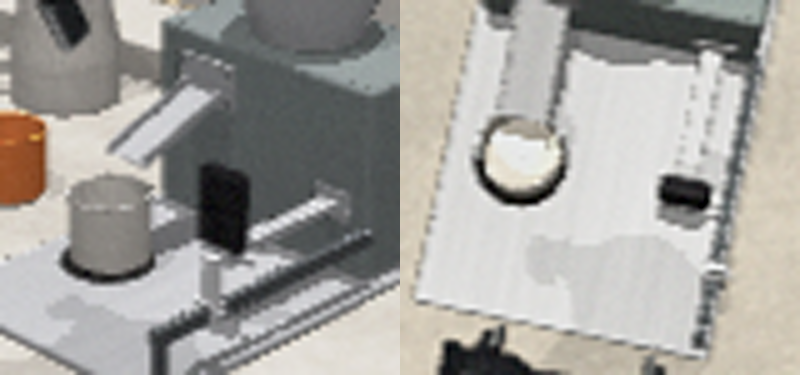

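The cup stands upright on the pad, with the mouth at top crop (522,158) and a dark pad rim around it. The chute is untouched. Now I'll measure how well it is centred.

Run:
```python
from h import *
S0=cv2.imread("pics/scene0.png");T0=cv2.imread("pics/top0.png");S=cv2.imread("pics/d0.png");T=cv2.imread("pics/d1.png")
g=S.mean(2).astype(int)
for v in range(192,220): print(v,*g[v,300:324])
g=T.mean(2).astype(int);print()
for v in range(176,200): print(v,*g[v,286:312])
g=T0.mean(2).astype(int);print()
for v in range(176,200,1): print(v,*g[v,286:312])
c=bot.camera("top");cs=bot.camera("scene")
q=np.array([.623,.1165,.01])
def rim(cam,ctr,r,b): 
    a=np.linspace(0,6.28,60);u=np.array([proj(cam,ctr+[r*np.cos(t),r*np.sin(t),0])-b for t in a]);return u.min(0).round(1),u.max(0).round(1)
for nm,cam,b in(("T",c,P[3:5]),("S",cs,P[5:7])):
    print(nm,"pad",rim(cam,q,.034,b),"base",rim(cam,q,.0295,b),"rim",rim(cam,q+[0,0,.052],.0295,b))
```

```text
192 202 208 211 214 212 211 213 214 212 214 212 213 214 215 216 194 166 177 162 120 157 209 139 88
193 206 211 211 210 211 207 208 211 209 210 211 209 213 212 215 214 216 191 166 164 208 216 137 91
194 184 212 211 213 212 214 211 209 210 209 210 174 194 205 207 207 211 211 211 215 216 217 136 87
195 189 192 191 210 211 211 212 210 193 150 145 130 129 143 142 148 153 187 205 210 213 211 134 87
196 183 189 189 208 214 180 146 141 140 143 149 148 148 146 141 133 130 123 135 183 208 214 135 89
197 186 191 190 204 155 134 127 139 136 141 148 145 149 145 144 142 131 124 117 105 120 202 135 87
198 186 183 191 219 143 133 127 141 137 138 145 144 147 143 142 142 139 126 116 121 200 211 157 99
199 194 209 214 153 132 134 130 136 145 141 140 144 149 143 143 142 141 138 129 173 140 198 148 100
200 212 212 209 164 132 147 135 139 146 148 147 144 147 144 145 143 143 135 124 103 145 139 138 135
201 212 215 214 189 133 121 158 164 155 170 165 150 148 156 188 176 159 125 121 114 171 203 210 151
202 208 209 213 187 132 126 130 131 126 131 129 116 132 135 132 132 131 127 120 114 171 205 210 209
203 211
[... 6119 characters left out ...]
16 218 222 195 165 201 218 217 225 222 219 220 220 218 216 219 223
197 217 217 217 215 219 219 217 218 216 219 217 222 222 221 218 218 220 220 219 218 219 219 217 219 220 222
198 216 218 217 218 219 217 215 217 218 216 215 218 221 218 216 215 219 221 219 218 220 221 218 217 219 225
199 215 219 216 221 219 219 217 215 218 216 215 220 222 217 211 216 218 221 216 217 221 221 219 218 220 223
T pad (array([289.3, 177.3]), array([308.2, 196. ])) base (array([290.6, 178.5]), array([307. , 194.8])) rim (array([289.6, 176.2]), array([306.5, 193.1]))
S pad (array([302. , 207.8]), array([321.5, 216.5])) base (array([303.3, 208.4]), array([320.2, 215.9])) rim (array([303., 195.]), array([320.1, 202.2]))
```

The cup is centred on the pad to within about 2 mm: in the scene view the pad spans 301.8–320.6 and the cup 303.2–319.9. Now for the slide, with the tool pointing down and the fingers closing along the pull.

Run:
```python
from h import *
s=bot.read_state();print(s["joints"].round(1))
for sg in(1,-1):
    y=DX*sg;z=np.array([0,0,-1.]);R=np.stack([np.cross(y,z),y,z],1)
    print((Ro.from_matrix(R)*Ro.from_matrix(s["tool_rot"]).inv()).as_rotvec(degrees=True).round(2))
print((np.array([.591,0,.16])-s["tool_pos"])*100)
```

```text
[ 40.8  -8.4 -32.8  24.8 -52.2  25.2]
[-15.55  22.89  88.44]
[ 22.89  15.55 -88.45]
[ 9.83347928 -6.92389152 -4.11713106]
```

Call:
servo_tool(
  rows=[-1.3,1.91,7.37,0.8,-0.58,0.4,0,-1.3,1.91,7.37,0.8,-0.58,0.4,0,-1.3,1.91,7.37,0.8,-0.58,0,0,-1.3,1.91,7.37,0.8,-0.58,0,0,-1.3,1.91,7.37,0.8,-0.58,0,0],
)

```text
clock: 10.75
tool_pos: [0.5306, 0.0421, 0.2079]
tool_rot: [[0.867, 0.416, 0.274], [0.424, -0.905, 0.034], [0.262, 0.086, -0.961]]
force: [0.3, 0.1, -0.5]
gripper_width: 1.003
grasp_force: 0.0
```

Call:
servo_tool(
  rows=[-1.3,1.91,7.37,0.8,-0.58,0,0,-1.3,1.91,7.37,0.8,-0.58,0,0,-1.3,1.91,7.37,0.8,-0.58,0,0,-1.3,1.91,7.37,0.8,-0.58,0,0,-1.3,1.91,7.37,0.8,-0.58,0,0],
)

```text
clock: 11.25
tool_pos: [0.5708, 0.0129, 0.2076]
tool_rot: [[0.458, 0.885, 0.079], [0.886, -0.462, 0.037], [0.07, 0.053, -0.996]]
force: [0.5, -0.5, 0.4]
gripper_width: 0.993
grasp_force: 0.0
```

Call:
servo_tool(
  rows=[-1.3,1.91,7.37,0.9,-0.58,-1.0,0,-1.25,1.88,7.37,0.9,-0.58,-1.5,0,0,0,0,0,0,-1.5,0,0,0,0,0,0,0,0],
)

```text
clock: 11.65
tool_pos: [0.5872, 0.0016, 0.1647]
tool_rot: [[0.225, 0.974, 0.003], [0.974, -0.225, 0.004], [0.005, 0.002, -1.0]]
force: [-0.6, -0.5, -1.1]
gripper_width: 0.997
grasp_force: 0.0
```

```bash
cat > hd.py <<'E'
from show import *
s=bot.read_state();print(s["tool_pos"],s["force"].round(2),s["gripper_width"],s["joints"].round(1),s["clock"])
y=DX;z=np.array([0,0,-1.]);R=np.stack([np.cross(y,z),y,z],1)
print("rot err",(Ro.from_matrix(R)*Ro.from_matrix(s["tool_rot"]).inv()).as_rotvec(degrees=True).round(2))
show("scene",318,160,352,200)
S=bot.camera("scene");T=bot.camera("top");p=s["tool_pos"];R=s["tool_rot"]
for b in(.013,.04,.06):
  for sg in(1,-1): q=p-R[:,2]*b+R[:,1]*sg*.048;print(b,sg,q.round(3),proj(S,q)-P[5:7],proj(T,q)-P[3:5])
E
python3 hd.py; python3 -c "
from show import *
show('top',305,165,355,215)"
```

```text
[0.58716036 0.00164941 0.164666  ] [-0.63 -0.46 -1.07] 0.996924840853893 [ 15.3  19.4   7.5  -0.2 -77.9 151.7] 11.65
rot err [-0.25  0.19  2.13]
160 #########...............#####.....
161 .#######................#####.....
162 ..#####.#...............#####.....
163 ..#####.#...............#####.....
164 ..#####.#...............#####.....
165 ..####..#.................###.....
166 ..####............................
167 ..####............................
168 ..####............................
169 ..####............................
170 ..####............................
171 ...###............................
172 ..................................
173 ..................................
174 ..................................
175 ..................................
176 ..................................
177 ..................................
178 ..................................
179 ..................................
180 ..................................
181 ..................................
182 ..................................
183 ..................................
184 ...............
[... 3166 characters left out ...]
...........##########..#................
203 ....................#########...#.................
204 ....................#########...#.................
205 ....................#########...#.#...............
206 ....................#########.....#...............
207 ....................####.####.....................
208 ...................##########.....................
209 ...................#########......................
210 ...................#########......................
211 ....................########....#.................
212 ........................###.....#.................
213 ..............................#...................
214 ..............................###.................
```

The fingertips show the same ~42 mm offset here, so the real tips are at z≈0.207. I'll straighten the yaw, centre over the plate and descend.

Call:
servo_tool(
  rows=[-0.2,0.2,2.1,0.4,-0.15,-1.5,0,0,0,0,0,0,-2.5,0,0,0,0,0,0,-2.5,0,0,0,0,0,0,-2.5,0,0,0,0,0,0,-2.0,0],
)

```text
clock: 12.35
tool_pos: [0.5925, -0.0003, 0.0587]
tool_rot: [[0.19, 0.982, 0.008], [0.982, -0.19, 0.003], [0.004, 0.008, -1.0]]
force: [-0.2, 0.6, -0.7]
gripper_width: 0.999
grasp_force: 0.0
```

Call:
servo_tool(
  rows=[0,0,0,0,0,0,0,0,0,0,0,0,0,0],
)

```text
clock: 12.55
tool_pos: [0.5931, -0.0005, 0.0603]
tool_rot: [[0.189, 0.982, 0.009], [0.982, -0.189, 0.002], [0.004, 0.008, -1.0]]
force: [0.2, 0.5, 0.2]
gripper_width: 0.999
grasp_force: 0.0
```

```bash
sed -i 's/show("scene",318,160,352,200)/show("scene",312,180,356,212)/' hd.py; python3 hd.py
```

```text
[ 5.93119035e-01 -5.20442717e-04  6.02790637e-02] [0.2  0.54 0.25] 0.9987734156164773 [ 15.   23.5  -2.2   0.  -63.8 154. ] 12.55
rot err [-0.12  0.52  0.03]
180 ......#######################.###########...
181 ......#########..######.####...#######......
182 .....##########...#######.......#####.......
183 .....############..#............#####.......
184 .....#############..#..........####.........
185 .....############..#...........####.........
186 ....####.#####...##............####.........
187 ....####.####...###............####.........
188 .....########..###.............####.........
189 .....########..##.............#####.........
190 .....########.###..............####.........
191 ......#########................####.........
192 ........########...............####.........
193 ..........####..................###.........
194 ..........####...................##.........
195 ..........####..............................
196 ..........####..............................
197 ..........###...............................
198 ..........####..............................
199 .......
[... 437 characters left out ...]
.........................................
209 ............................................
210 ............................................
211 ............................................
0.013 1 [ 0.64  -0.01   0.074] [345.36752656 202.59954242] [334.55030113 179.92793808]
0.013 -1 [0.546 0.009 0.073] [324.9095804  211.90808893] [328.84232554 207.05750698]
0.04 1 [ 0.64  -0.01   0.101] [345.50078243 195.23637971] [334.83962872 178.82286705]
0.04 -1 [0.546 0.008 0.1  ] [324.88830274 204.31467334] [329.02864731 206.44393837]
0.06 1 [ 0.64  -0.01   0.121] [345.60078857 189.71045879] [335.06085756 177.97789551]
0.06 -1 [0.545 0.008 0.12 ] [324.87232566 198.61288951] [329.17114685 205.97467896]
```

Call:
servo_tool(
  rows=[0,0,0,-0.2,0,-0.5,0,0,0,0,0,0,-0.5,0,0,0,0,0,0,0,0.4,0,0,0,0,0,0,0.7,0,0,0,0,0,0,0.75],
  grip_force=20,
)

```text
clock: 13.2
tool_pos: [0.5906, -0.0006, 0.0489]
tool_rot: [[0.19, 0.982, 0.007], [0.982, -0.19, 0.002], [0.004, 0.007, -1.0]]
force: [0.1, -0.4, -0.7]
gripper_width: 0.513
grasp_force: 0.0
```

Call:
servo_tool(
  rows=[0,0,0,0,0,0,0.8,0,0,0,0,0,0,0.85,0,0,0,0,0,0,0.9,0,0,0,0,0,0,0.95],
)

```text
clock: 13.6
tool_pos: [0.5912, -0.0007, 0.0491]
tool_rot: [[0.189, 0.982, 0.009], [0.982, -0.189, 0.002], [0.004, 0.008, -1.0]]
force: [4.8, -2.0, -0.7]
gripper_width: 0.159
grasp_force: 21.4
```

Gripped: opening 13.5 mm, and the 5 N spring load shows. I'll firm up the grip and do a small push towards home to find the home reference.

Call:
servo_tool(
  rows=[0,0,0,0,0,0,1,0,0,0,0,0,0,1,0,0,0,0.1,-0.02,0,1,0,0,0,0,0,0,1],
  grip_force=80,
)

```text
clock: 14.0
tool_pos: [0.5919, -0.0008, 0.0492]
tool_rot: [[0.19, 0.982, 0.008], [0.982, -0.19, 0.002], [0.004, 0.008, -1.0]]
force: [3.7, -0.4, 1.4]
gripper_width: 0.153
grasp_force: 78.5
```

Call:
servo_tool(
  rows=[0,0,0,0.1,-0.02,0,1,0,0,0,0,0,0,1],
)

```text
clock: 14.2
tool_pos: [0.5919, -0.0008, 0.0492]
tool_rot: [[0.19, 0.982, 0.006], [0.982, -0.19, 0.003], [0.004, 0.006, -1.0]]
force: [-0.1, 0.2, 5.3]
gripper_width: 0.155
grasp_force: 79.1
```

Call:
servo_tool(
  rows=[0,0,0,0.1,-0.02,0,1,0,0,0,0,0,0,1],
)

```text
clock: 14.4
tool_pos: [0.5918, -0.0008, 0.0492]
tool_rot: [[0.19, 0.982, 0.005], [0.982, -0.19, 0.003], [0.004, 0.004, -1.0]]
force: [-4.3, 1.5, 9.0]
gripper_width: 0.155
grasp_force: 79.6
```

The home stop is at tool (0.5919,−0.0008), matching the fitted pose. Now pulling about 40 mm.

Call:
servo_tool(
  rows=[0,0,0,-0.7,0.13,0,1,0,0,0,-1.0,0.19,0,1,0,0,0,-1.0,0.19,0,1,0,0,0,-1.0,0.19,0,1,0,0,0,-0.6,0.12,0,1],
)

```text
clock: 14.9
tool_pos: [0.5515, 0.0067, 0.0492]
tool_rot: [[0.189, 0.982, 0.011], [0.982, -0.189, 0.002], [0.004, 0.01, -1.0]]
force: [9.9, -3.7, -2.6]
gripper_width: 0.156
grasp_force: 78.0
```

Call:
servo_tool(
  rows=[0,0,0,0,0,0,1,0,0,0,0,0,0,1],
)

```text
clock: 15.1
tool_pos: [0.5517, 0.0067, 0.0492]
tool_rot: [[0.189, 0.982, 0.01], [0.982, -0.189, 0.002], [0.004, 0.01, -1.0]]
force: [9.1, -3.9, -1.5]
gripper_width: 0.154
grasp_force: 78.3
```

Run:
```python
from h import *
s=bot.read_state();d=s["tool_pos"]-[.5919,-.0008,.0492];print("pull mm",-d@DX*1e3,"lat",d@DY*1e3,d[2]*1e3,s["force"].round(1),s["gripper_width"],s["grasp_force"],s["clock"])
f=np.mean([bot.camera("scene")["color"].astype(float) for _ in range(4)],0).astype(np.uint8)
cv2.imwrite("pics/e0.png",f)
a=cv2.resize(f[190:240,310:360],(500,500),interpolation=cv2.INTER_NEAREST)
b=cv2.resize(cv2.imread("pics/scene0.png")[190:240,310:360],(300,300),interpolation=cv2.INTER_NEAREST)
o=np.zeros((500,800,3),np.uint8);o[:,:500]=a;o[:300,500:]=b;cv2.imwrite("pics/e.png",o)
```

```text
pull mm 40.87872704636202 lat -0.18397605497654504 0.03392107412365786 [ 9.1 -3.9 -1.5] 0.15360560884569655 78.25851202011108 15.1
```

View pics/e.png

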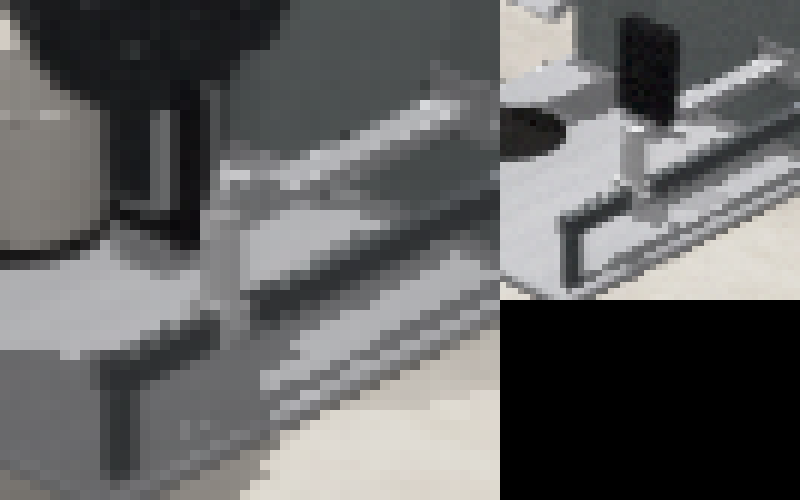

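The slide is out 40.9 mm, and the plate's right edge meets the fin's column (scene cols 330–333.7, rows 211–222). The pointer is hidden behind the fin, so it is near level. Next I'll refine the clip's position relative to the plate's home, edge by edge.

Run:
```python
from h import *
S=bot.camera("scene");T=bot.camera("top")
g=cv2.imread("pics/scene0.png").mean(2).astype(int)
print("scene0 cols 324-346")
for v in list(range(190,228)): print(v,*g[v,325:346])
t=cv2.imread("pics/d1.png").mean(2).astype(int);print("top cols 326-344")
for v in range(186,228): print(v,*t[v,326:344])
m=1e-3
f=lambda c,b,x,y,z:np.round(proj(c,D(x*m,y*m,z*m))-b,2).tolist()
bs,bt=P[5:7],P[3:5]
print("plate scene FL,FR,BR top",[f(S,bs,*q) for q in((-137,-57,120),(-137,-93,120),(-123,-93,120))],"bot",[f(S,bs,*q) for q in((-137,-57,70),(-137,-93,70),(-123,-93,70))])
print("plate top F,B",[f(T,bt,*q) for q in((-137,-75,120),(-123,-75,120),(-137,-75,70),(-130,-57,120),(-130,-93,120))])
for x in(-165,-170,-175): print(x,"fin scene FL FR BR",[f(S,bs,x+a,y,80) for a,y in((-3,-102),(-3,-116),(3,-116))],"top F,B,",[f(T,bt,x+a,-109,85) for a in(-3,3)],[f(T,bt,x,y,85) for y in(-102,-116)])
print("rail top u",[f(T,bt,x,-107,50) for x in(-225,-100)])
```

```text
scene0 cols 324-346
190 77 78 83 80 78 78 76 77 75 78 75 80 86 83 83 84 84 84 81 81 80
191 81 79 81 77 77 75 74 76 78 76 75 80 84 83 83 82 80 80 83 83 83
192 76 81 84 75 76 75 61 54 59 71 74 80 79 80 84 80 85 81 81 82 81
193 82 84 83 80 63 39 23 30 35 38 61 80 82 81 79 83 79 82 81 81 78
194 81 81 80 80 64 34 23 21 31 33 32 33 41 62 78 79 78 79 81 82 84
195 78 80 78 80 61 27 19 24 19 28 27 23 35 32 48 80 80 82 80 80 79
196 80 82 79 79 63 28 10 22 17 21 18 27 25 23 30 78 83 83 80 81 81
197 79 82 81 82 64 24 15 16 21 13 16 19 17 13 33 73 82 81 80 81 84
198 83 80 79 81 64 22 19 24 17 21 18 11 22 14 27 73 79 77 77 78 79
199 82 83 81 79 64 28 15 17 14 21 17 24 19 21 28 76 81 79 77 79 81
200 106 87 80 82 65 30 10 20 22 14 19 12 18 18 28 73 80 80 80 79 79
201 128 130 102 81 50 23 16 25 22 16 13 12 12 17 32 77 81 79 80 79 81
202 145 130 133 131 77 28 19 24 18 18 19 12 8 23 46 79 78 79 79 79 86
203 145 129 111 104 69 18 10 8 19 16 17 18 18 19 41 81 82 84 86 64 136
204 107 105 105 104 68 27 19 21 12 18 12 16 12 16 40 80 90 141 146 198 206
205 105 106 103 101 67 28 17 10 24 7 13 16 20 15 47 136 
[... 5029 characters left out ...]
.26]] bot [[329.5, 207.17], [337.45, 210.64], [340.43, 209.29]]
plate top F,B [[331.53, 194.36], [332.39, 190.28], [331.14, 196.02], [326.68, 191.21], [337.25, 193.43]]
-165 fin scene FL FR BR [[332.77, 211.77], [335.97, 213.18], [337.29, 212.58]] top F,B, [[339.18, 206.45], [339.53, 204.73]] [[337.34, 205.17], [341.37, 206.02]]
-170 fin scene FL FR BR [[331.67, 212.27], [334.86, 213.69], [336.19, 213.08]] top F,B, [[338.88, 207.88], [339.24, 206.16]] [[337.04, 206.6], [341.07, 207.45]]
-175 fin scene FL FR BR [[330.56, 212.77], [333.75, 214.19], [335.08, 213.58]] top F,B, [[338.58, 209.32], [338.94, 207.6]] [[336.75, 208.03], [340.78, 208.88]]
rail top u [[334.84, 223.24], [342.09, 188.26]]
```

Both views agree when referenced to the plate's home edges: the top view gives about 43.5–44 mm and the scene view about 44–44.5 mm. The target pull is 44 mm, so I need about 3.1 mm more.

Call:
servo_tool(
  rows=[0,0,0,-0.15,0.03,0,1,0,0,0,-0.16,0.03,0,1,0,0,0,0,0,0,1,0,0,0,0,0,0,1],
)

```text
clock: 15.8
tool_pos: [0.5489, 0.0072, 0.0492]
tool_rot: [[0.189, 0.982, 0.011], [0.982, -0.189, 0.002], [0.004, 0.01, -1.0]]
force: [8.1, -3.7, -0.8]
gripper_width: 0.155
grasp_force: 78.2
```

Run:
```python
from h import *
q=[]
for i in range(5):
    f=bot.camera("scene")["color"];s=bot.read_state();d=s["tool_pos"]-[.5919,-.0008,.0492];q.append([-d@DX*1e3,d@DY*1e3,*s["force"]])
print(np.round(q,2),s["gripper_width"],s["clock"])
g=f.mean(2).astype(int)
for v in range(198,224): print(v,*g[v,318:346])
m=1e-3;S=bot.camera("scene");b=P[5:7]+[.65,0]
x=-174
for n,pt in dict(ptr=(x,-101,62),plFL=(x-7,-57,75),plFR=(x-7,-93,75),plBR=(x+7,-93,75),finFL=(x-3,-100,85),finBR=(x+3,-114,85)).items(): print(n,(proj(S,D(*[k*m for k in pt]))-b).round(2))
t=bot.camera("top")["color"].mean(2).astype(int)
for v in range(180,200): print(v,*t[v,286:312])
```

```text
[[43.71 -0.21  8.99 -3.86 -0.78]
 [43.68 -0.22  9.23 -4.05 -0.53]
 [43.69 -0.24  8.93 -4.63 -0.74]
 [43.68 -0.22  8.49 -3.74 -1.21]
 [43.69 -0.21  8.44 -3.79 -1.05]] 0.151998647284812 16.05
198 30 29 29 21 29 24 28 22 24 18 18 25 45 34 59 73 75 72 77 80 80 80 83 80 80 81 80 75
199 28 27 25 30 27 27 31 28 13 23 17 36 100 66 71 76 74 76 78 79 81 83 81 80 80 77 81 81
200 62 31 27 30 34 28 28 33 22 21 19 17 75 61 70 77 78 74 81 78 82 81 80 78 79 77 78 77
201 116 82 41 30 21 30 30 63 60 26 21 15 72 64 70 73 73 77 82 78 79 79 81 78 78 82 82 79
202 116 94 43 26 25 24 59 97 67 24 22 9 72 61 72 77 73 77 78 78 77 82 80 78 79 79 79 81
203 117 94 49 29 25 29 58 97 74 32 20 12 73 67 91 81 75 76 81 79 82 77 78 79 78 85 61 125
204 119 96 45 24 26 25 57 94 74 32 18 16 74 71 100 103 95 80 81 81 77 82 81 90 129 133 175 180
205 116 92 42 29 25 25 72 98 68 33 17 20 73 67 105 104 105 108 123 102 82 87 129 194 186 181 178 184
206 116 93 48 24 26 30 59 95 67 30 20 21 74 89 167 124 127 130 131 133 153 180 182 181 182 179 143 112
207 116 94 43 28 28 23 58 96 70 29 11 13 74 153 196 199 198 142 148 180 182 181
[... 3268 characters left out ...]
 120 76 161 197 196 195 198 200 202 203 204 207 209 206 209 210 211 209
194 180 181 184 190 140 88 84 83 124 93 177 204 201 205 203 204 205 207 207 210 210 210 214 212 212 213
195 186 189 191 195 155 102 86 89 136 108 103 185 209 206 208 210 211 208 212 212 212 214 215 215 216 219
196 194 195 197 202 177 115 87 92 92 146 111 184 215 211 213 213 214 215 215 216 215 218 217 217 221 221
197 201 200 203 209 208 146 88 92 90 144 89 182 220 215 215 216 217 218 219 219 219 219 222 220 223 224
198 208 207 205 213 216 179 117 92 92 116 90 147 209 218 216 219 219 219 220 222 222 224 223 225 224 227
199 209 211 211 213 217 174 109 94 96 103 99 115 201 223 222 222 222 222 224 224 226 225 226 224 226 227
```

The slide holds steady at 43.7 mm, within the measured mark, and the cup hasn't moved. Handing in.

```bash
python3 -c "
from cell import bot
print(bot.finish_job())"
```

```text
the job is handed in; nothing more can be done
None
```

I handed the job in at about 16 s, with no verdict returned. The cup stands released on the pad, centred to about 2 mm, and the gripper holds the slide at 43.7 mm against a mark I measured at 43.5–44.5 mm from two camera views, because the fin hid the pointer at the end.

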